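Snap the push greaser onto the tilted nipple and hold it home

ROBOT

A 6-joint arm with a two-finger parallel gripper is mounted at the origin on a cart in front of the work surface, level with it; the furniture and walls round the work are solid. World frame = base frame: x ahead of the robot, y to its left, z up, the work surface at z = 0. Lengths are in m, angles in rad, forces in N, time in s.
With the tool pointing down it reaches from about 0.35 to 0.925 m from the base axis. Payload 6.4 kg.
Tool frame: the origin (TCP) lies at the very end of the fingers, on their centre line; the grasp point (between the pads) lies 19 mm behind it; z points along the fingers, y is the line along which they close (so a half turn about z gives the same grasp; the last joint's range is limited). The gripper opens to 85 mm and grips with 20 to 120 N. Pads are 22 mm wide; open, the fingers measure 114 mm over their backs; the gripper's body (76 mm by 85 mm) begins 54 mm behind the grasp point. The pads swing forward as they close: fully open they stand 13 mm farther back than shut.
Start: joints at [1.158, 0.245, 1.558, -0, 1.339, -0.174], TCP at [0.154, 0.632, 0.231] pointing down, gripper open.
Joint ranges: [-3.13, 3.13], [-1.02, 2.26], [0.13, 2.54], [-0.95, 4.09], [0.21, 2.88], [-2.74, 2.74]. Speed limits (rad/s): [2.57, 2.57, 3.14, 3.14, 3.14, 3.14].

INTERFACE

Orientations are given as a rotation vector (axis times angle).
In Python, from workcell import ctrl gives the robot as it stands.
- The arm moves only by the tool jog_arm, never from a script. Its argument "series" is a list of rows, each a list of 5 numbers: the opening, from -1 (shut) to 1 (fully open), then the shift along the world's x, y, z in units of 40 mm (1.0 is 40 mm), then the turn about the world's z in units of 5 degrees (1.0 is 5 degrees). A call has 1 to 12 rows; each row shifts and turns the commanded pose from where the row before left it; what a row does not reach is not made up. A row lasts 1/12 s, in which the tool goes at most 41.7 mm and 7.16 degrees, less where a joint would pass 70% of its speed; a pose out of reach is approached as far as the arm can. A call is refused whole if a number of a shift passes 1 or a number of a turn 1, either way. A call with a gripper value outside its range is refused whole. The fingers move at their own pace and stop on an object; "grip_force" is the grip in N (left out, the last holds). Time passes only in rows, so rows that do not move let the fingers close. It gives the time, the measured TCP pose, the force, the opening and the grip force at its end, in the units of the state.
- ctrl.get_state(): the state, without advancing time (a new reading comes with each control period).
- ctrl.capture(name): name is "side" or "top" or "wrist"; returns (picture, depth): 400x640x3 uint8, red, green, blue; 400x640 float32, m along the optical axis (not along the pixel's ray), 0 where there is no reading.
- ctrl.camera_model(name): a dict with "camera_matrix" (3x3 intrinsics, pixels), "eye" and "orientation" of the camera in the world. Camera axes: x right, y up, looking along -z (the intrinsics and any distortion apply to the point x, -y, -z); pixel columns grow to the right and rows downward; lengths in m; the calibration is good to about 2 mm. A picture is of the moment at which its call begins: read the wrist's pose just before it. camera_model takes no time and is no camera call; for the wrist camera it gives the pose at the moment of the call.
- ctrl.hand_in(): hands the job in; it is judged then, once.
Trained networks look in the newest picture that a camera, given by its name, has taken for a name from the list of things; names that differ only in an ending like _2 or _b are one class to them, and where a whole thing is asked for, a point or a joint stands for the part that bears it (a point fixed in the world has none). Each returns a list of dicts, best first, with "conf" (0 to 1); they miss things now and then, are a little off and sometimes report something else, mostly with a low value. They report only what shows in the picture. A call takes as long as a camera call.
- ctrl.silhouettes(camera, label): "mask" (400x640 bool, what is visible of it) and "bbox" ([left, top, right, bottom] in pixels, round what is visible of it).
The state is a dict: "time_s": time; "joint_pos": joint angles; "qd": joint speeds; "joint_efforts": joint torques, N m; "eef_pos": TCP position; "ee_rot": TCP orientation; "contact_force": force on the tool from outside, world axes, zero at the start; "wrist_torque": the same for the moment, N m; "finger_gap": opening from 0.0 (shut) to 1.0 (fully open); "grasp_force": force on a finger pad.
Only numpy, scipy, OpenCV 4.12 (cv2) and the standard library are available. Lean on these libraries where they do the work, as an engineer would, in place of code of your own. Each camera call takes 0.05 s, during which the arm holds its last target. There are 200 camera calls.

TASK

Pick up the push greaser that stands mouth-down on the worktop, press its mouth squarely onto the tilted nipple of the handpiece greasing block until it snaps fully home between the two spring catches, and keep it pressed there against the nipple's spring. The job finishes while you hold: do not let go or ease off at the end. Leave the other loose things where they stand.

Things in the scene. Friction and masses are not known exactly. Their poses are not given: they have to be found in the camera images.
- greaser: push greaser: plain metal cylinder 90 mm tall, 0.14 kg, loose, standing on its mouth, round about its axis. Origin: centre of its mouth (lower end); z runs from the mouth to the capped end. From the mouth: round bead of diameter 30 mm (0 to 6 mm), neck of 22 mm (to 26 mm), ridged grip of 28 mm (to 90 mm). Bore in the mouth: diameter 13, depth 16 mm.
- grease_block: fixed greasing block: dark steel foot plate 112x92x10 mm, aluminium body leaning by 25 degrees, about 80 mm high over all. Origin: middle of the underside, below the seat, whose centre is at (0, 0, 62) mm. z up; the nipple leans 25 degrees from vertical towards the block's own -x, its front (roughly towards the robot).
- nipple_seat: round brass seat, diameter 33 mm, on the leaning face of the block. Origin: centre of its surface, where the greaser's mouth lands when fully home; z points out along the nipple's axis, y is level. The nipple, a 10 mm pin with a domed end, reaches 24 mm above it. Dark catch housings stand on both sides along y, inner faces 39.6 mm apart, tops 15.5 mm above the seat.
- nipple (a joint): how far the nipple pin is pressed in along its axis, in m: 0 free, 0.008 with the greaser fully home (spring 6 N at first, 14 N at 0.008). The pin meets the bore's end when the mouth is 8 mm above the seat. The catches alone do not hold the greaser home: unless it is held down, this spring lifts it again.
- catch_left (a joint): how far the sprung ball of the catch on the seat's +y side is pushed outward, in m: 0 free, about 0.002 when the greaser's bead is level with it (there is the same catch on the -y side). Pressing on, the two balls resist with up to some 9 N in all while the mouth is 11 to 5 mm above the seat, then snap in above the bead and help to pull it home.
- cast_mid: bystander: plaster tooth cast, 49x47x45 mm, loose. Origin under its centre.
- bur_block: bystander: small aluminium block with burs standing in it, 34x62x46 mm, loose. Origin under its centre.
- bur_tin_lid: bystander: round tin lid, 49 mm in diameter, 8 mm high, loose. Origin under its centre.
- spacer: bystander: small bottle with a dark cap, 30 mm in diameter, 67 mm high, loose. Origin under its centre.
- separator: bystander: white bottle, 40 mm in diameter, 104 mm high, loose. Origin under its centre.

How it is judged:
On the way, in this order (a step that is already met when the one before it is completed fails the run):
1. the greaser is lifted clear of the worktop in the fingers (height (world z) of greaser above 0.03 m and contact force between the fingers and greaser above 2 N and z of greaser in the frame of nipple_seat above 0.014 m), for 0.2 s.
2. the greaser is snapped home on the nipple, square to its seat, and held there (z of greaser in the frame of nipple_seat below 0.0025 m and distance between greaser and nipple_seat below 0.004 m and angle between the z axis of greaser and the z axis of nipple_seat, either way round below 0.1 rad and value of joint nipple above 0.005 m and contact force between the fingers and greaser above 3 N), for 0.3 s.
At the end, for the whole second after the job is handed in: The greaser is gripped and held home: mouth less than 2.5 mm above the seat and within 4 mm of its centre, axis within 0.10 rad (6 degrees) of the nipple's, nipple pressed in by more than 5 mm, the fingers on the greaser with more than 3 N, at rest, all through the last second (all of step 2 and linear speed of greaser below 0.03 m/s); the arm keeps its last pose, push and grip.
It fails at once if a bystander was moved by more than 30 mm (distance of any of cast_mid, bur_block, bur_tin_lid, spacer, separator from where it was at the start of the episode above 0.03 m).
It also fails if it takes over 38 s, if anything falls off the work surface, if the arm or the gripper's body presses on something with over 40 N, if the wrist force passes 120 N, or if a joint passes its speed limit or range.

## Working session

There is one attempt and no reset: what is moved stays moved. The work goes in short steps, Python scripts to look and compute and a tool call to move; the robot and the scene stay as the last step left them, time stands still between calls to the robot, and variables do not carry over. Pictures are saved under pics/ and viewed, at most 10 in all, crops included, and the job is handed in when it is done.

Besides the shell and the picture viewer there is one more tool, called after "Request:" as name(argument=value, ...), one argument or row to a line, values as JSON. jog_arm: Moves the arm, as the interface text tells. Its arguments: {"type":"object","properties":{"series":{"type":"array","items":{"type":"array","items":{"type":"number"}}},"grip_force":{"type":"number"}},"required":["series"]}

```bash
mkdir -p pics; cat > h.py <<'E'
import numpy as np, cv2, sys
from workcell import ctrl
from scipy.spatial.transform import Rotation as R
def pose(cam):
    m=ctrl.camera_model(cam); o=np.array(m["orientation"],float)
    Rm=o if o.shape==(3,3) else (R.from_rotvec(o).as_matrix() if o.size==3 else R.from_quat(o).as_matrix())
    return m,np.array(m["camera_matrix"]),np.array(m["eye"]),Rm
def cloud(cam,depth):
    m,K,e,Rm=pose(cam)
    v,u=np.mgrid[0:400,0:640]
    p=np.stack([(u-K[0,2])/K[0,0]*depth,-(v-K[1,2])/K[1,1]*depth,-depth],-1)
    return p@Rm.T+e
def proj(cam,P):
    m,K,e,Rm=pose(cam); q=(np.atleast_2d(P)-e)@Rm
    return np.stack([K[0,0]*q[:,0]/-q[:,2]+K[0,2],-K[1,1]*q[:,1]/-q[:,2]+K[1,2]],-1)
E
python3 - <<'E'
from h import *
for c in("side","top"):
    print(ctrl.camera_model(c))
    rgb,d=ctrl.capture(c); cv2.imwrite(f"pics/{c}0.png",rgb[...,::-1]); P=cloud(c,d); np.savez(f"pics/{c}0.npz",P=P,d=d)
    for l in ["greaser","grease_block","nipple_seat","cast_mid","bur_block","bur_tin_lid","spacer","separator"]:
        for s in ctrl.silhouettes(c,l)[:2]:
            k=s["mask"]&(d>0); q=P[k]
            if len(q)==0: continue
            print(c,l,round(s["conf"],2),s["bbox"],k.sum(),np.round(q.min(0),3),np.round(np.median(q,0),3),np.round(q.max(0),3))
print(ctrl.get_state())
E
```

```text
{'camera_matrix': array([[439.88107628,   0.        , 305.37090809],
       [  0.        , 439.88107628, 199.58279023],
       [  0.        ,   0.        ,   1.        ]]), 'eye': array([0.47557888, 0.91102238, 0.50333946]), 'orientation': array([ 0.06224578, -1.58835515, -2.6351596 ])}
side greaser 0.81 [319.6, 221.5, 333.2, 269.0] 682 [ 0.479  0.128 -0.001] [0.495 0.231 0.052] [0.51  0.237 0.092]
side greaser 0.39 [268.2, 170.0, 314.1, 214.3] 1467 [ 0.528 -0.2   -0.   ] [0.586 0.021 0.029] [0.647 0.042 0.085]
side grease_block 0.76 [265.1, 169.5, 311.2, 216.1] 1543 [ 0.528 -0.204 -0.001] [0.586 0.021 0.026] [0.646 0.042 0.085]
side nipple_seat 0.4 [230.9, 172.8, 248.7, 224.4] 695 [ 0.67  -0.088  0.002] [0.687 0.077 0.054] [0.741 0.086 0.106]
side cast_mid 0.62 [221.9, 239.0, 241.5, 265.7] 545 [ 0.651  0.176 -0.   ] [0.673 0.229 0.024] [0.705 0.241 0.045]
side bur_block 0.7 [338.6, 168.5, 353.7, 190.8] 264 [ 0.428 -0.222 -0.001] [ 0.45  -0.118  0.018] [ 0.47  -0.099  0.047]
side bur_tin_lid 0.5 [359.9, 218.5, 381.8, 233.0] 292 [ 0.375  0.043 -0.001] [0.401 0.091 0.008] [0.424 0.112 
[... 1465 characters left out ...]
, 'joint_pos': array([ 1.15790552e+00,  2.45085428e-01,  1.55777142e+00,  1.88392347e-05,
        1.33868095e+00, -1.74140578e-01]), 'qd': array([ 9.24052717e-04,  8.53962563e-05,  6.16525020e-04, -8.62085742e-05,
       -3.98730127e-03, -4.29356535e-04]), 'joint_efforts': array([ 1.62219621e-03, -4.29494655e+01, -3.26436532e+01,  9.41325482e-06,
        2.71770523e-04, -1.69498156e-05]), 'eef_pos': array([0.15374487, 0.6315861 , 0.23131497]), 'ee_rot': array([-3.74144456e-01, -3.11923224e+00, -9.08174571e-05]), 'contact_force': array([ 0.04184544,  0.38001017, -0.16514399]), 'wrist_torque': array([ 0.03673031, -0.02486611,  0.00601204]), 'grasp_force': 0.0, 'finger_gap': 1.0007217251149847}
```

```bash
python3 - <<'E'
import cv2,numpy as np
a=cv2.imread("pics/side0.png")[140:290,200:420]; b=cv2.imread("pics/top0.png")[130:280,230:450]
cv2.imwrite("pics/both0.png",cv2.resize(np.vstack([a,b]),None,fx=2,fy=2,interpolation=3)[:600])
from h import *
P=np.load("pics/top0.npz")["P"]; Q=np.load("pics/side0.npz")["P"]
# foot plate top z~0.01
for n,p in(("top",P),("side",Q)):
    p=p.reshape(-1,3); k=(abs(p[:,0]-.59)<.09)&(abs(p[:,1]+.01)<.09)&(abs(p[:,2]-.010)<.004)
    q=p[k]; r=cv2.minAreaRect((q[:,:2]*1000).astype(np.float32)); print(n,k.sum(),r)
    g=(np.hypot(p[:,0]-.496,p[:,1]-.222)<.03)&(p[:,2]>.015); q=p[g]; print("greaser",g.sum(),q.min(0).round(3),q.max(0).round(3))
    t=q[q[:,2]>.086]; print(np.median(t,0),len(t))
E
```

```text
top 742 ((593.525146484375, -8.596786499023438), (171.0409393310547, 176.49038696289062), 87.71885681152344)
greaser 137 [0.484 0.209 0.024] [0.512 0.237 0.096]
[0.49707467 0.22173845 0.08992547] 102
side 589 ((603.790771484375, -11.107872009277344), (151.14808654785156, 177.05628967285156), 0.26490190625190735)
greaser 561 [0.482 0.21  0.015] [0.509 0.237 0.092]
[0.49590271 0.22465128 0.09008899] 114
```

View pics/both0.png

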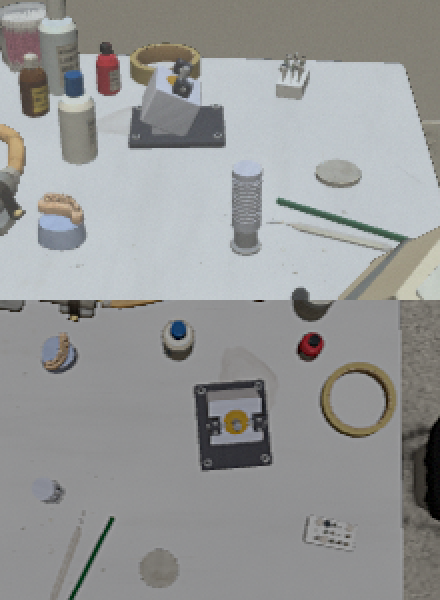

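```bash
python3 - <<'E'
from h import *
im=cv2.imread("pics/top0.png"); g=im.max(2)
m=np.zeros_like(g); m[165:218,320:372]=(g[165:218,320:372]<95)*255
n,l,s,c=cv2.connectedComponentsWithStats(m); k=1+s[1:,4].argmax(); print(s[k])
ys,xs=np.nonzero(l==k)
_,K,e,Rm=pose("top")
def onz(u,v,z):
    d=np.stack([(u-K[0,2])/K[0,0],-(v-K[1,2])/K[1,1],-np.ones_like(u,float)],-1)@Rm.T
    return e+d*((z-e[2])/d[...,2])[...,None]
W=onz(xs.astype(float),ys.astype(float),.010)[:,:2]*1000
print(cv2.minAreaRect(W.astype(np.float32)))
# brass mask
hsv=cv2.cvtColor(im,cv2.COLOR_BGR2HSV); b=np.zeros_like(g); 
sub=hsv[165:218,320:372]; b[165:218,320:372]=((sub[...,0]>12)&(sub[...,0]<32)&(sub[...,1]>110))
ys,xs=np.nonzero(b); print(len(xs)); (cx,cy),_,_=cv2.fitEllipse(np.stack([xs,ys],1).astype(np.float32)) ; print(cx,cy,onz(np.array([cx]),np.array([cy]),.062))
# body face plane
P=np.load("pics/top0.npz")["P"][165:218,320:372].reshape(-1,3)
q=P[(P[:,2]>.02)&(P[:,2]<.085)]
face=q[(abs(q[:,0]-.583)<.03)&(abs(q[:,1]+.009)<.03)]
best=None
rng=np.random.default_rng(0)
for _ in range(500):
    a=face[rng.choice(len(face),3,False)]; nn=np.cross(a[1]-a[0],a[2]-a[0]); L=np.linalg.norm(nn)
    if L<1e-5: continue
    nn/=L*np.sign(nn[2]+1e-9); s=(abs((face-a[0])@nn)<.003)
    if abs(nn[2])>.8 and (best is None or s.sum()>best.sum()): best=s
f=face[best]; c=f.mean(0); nn=np.linalg.svd(f-c)[2][2]; nn*=np.sign(nn[2])
print(len(face),best.sum(),c,nn,np.degrees(np.arccos(nn[2])),np.degrees(np.arctan2(-nn[1],-nn[0])))
E
```

```text
[327 170  39  45 873]
((588.0455322265625, -6.664070129394531), (111.55821990966797, 91.10118865966797), 5.6350297927856445)
90
347.56689453125 190.77081298828125 [[ 0.58431126 -0.00749761  0.062     ]]
536 354 [ 0.58757075 -0.00927609  0.0628557 ] [-0.42742905 -0.0385087   0.90322837] 25.414278538427247 5.148095171152337
```

Request:
jog_arm(
  series=[
    [1,0.57,-0.68,0,0.38],
    [1,0.57,-0.68,0,0.38],
    [1,0.57,-0.68,0,0.38],
    [1,0.57,-0.68,0,0.38],
    [1,0.57,-0.68,0,0.38],
    [1,0.57,-0.68,0,0.38],
    [1,0.57,-0.68,0,0.38],
    [1,0.57,-0.68,0,0.38],
    [1,0.57,-0.68,0,0.38],
    [1,0.57,-0.68,0,0.38],
    [1,0.57,-0.68,0,0],
    [1,0.57,-0.68,0,0],
  ],
  grip_force=25,
)

```text
time_s: 1.9
eef_pos: [0.4282, 0.3037, 0.2316]
ee_rot: [-0.146, 3.138, 0.0]
contact_force: [1.0, 0.1, 0.2]
finger_gap: 1.0
grasp_force: 0.0
```

Request:
jog_arm(
  series=[
    [1,0.57,-0.68,-0.3,0],
    [1,0.57,-0.68,-0.4,0],
    [1,0.57,-0.68,-0.4,0],
    [1,0,0,0,0],
    [1,0,0,0,0],
  ],
)

```text
time_s: 2.32
eef_pos: [0.496, 0.2221, 0.1862]
ee_rot: [0.141, -3.136, 0.0]
contact_force: [0.1, -0.1, -0.4]
finger_gap: 0.999
grasp_force: 0.0
```

```bash
python3 - <<'E'
from h import *
s=ctrl.get_state(); print(s["time_s"],s["eef_pos"],R.from_rotvec(s["ee_rot"]).as_matrix().round(4))
rgb,d=ctrl.capture("wrist"); cv2.imwrite("pics/w1.png",rgb[...,::-1]); P=cloud("wrist",d)
p=P.reshape(-1,3)
for x in ctrl.silhouettes("wrist","greaser")[:2]:
    q=P[x["mask"]&(d>0)]; t=q[q[:,2]>.08]; print(x["conf"],x["bbox"],len(t),t.min(0),t.max(0),np.median(t,0))
for x in ctrl.silhouettes("wrist","nipple_seat")[:2]:
    q=P[x["mask"]&(d>0)]; print("seat",x["conf"],x["bbox"],len(q),np.median(q,0))
E
```

```text
2.3167 [0.49600614 0.22212494 0.18624951] [[-9.96e-01 -8.94e-02 -2.20e-03]
 [-8.94e-02  9.96e-01 -2.00e-04]
 [ 2.20e-03 -0.00e+00 -1.00e+00]]
0.6 [296.3, 163.0, 334.6, 219.8] 917 [0.48228007 0.21002131 0.08015358] [0.50964242 0.23627572 0.09283303] [0.49441723 0.22308631 0.09055849]
seat 0.74 [47.9, 244.1, 79.4, 281.5] 526 [ 0.58018636 -0.00797094  0.06131242]
```

Request:
jog_arm(
  series=[
    [1,0,0.02,-0.8,0],
    [1,0,0,-0.9,0],
    [1,0,0,-0.9,0],
    [1,0,0,-0.7,0],
    [1,0,0,-0.23,0],
    [1,0,0,0,0],
    [-1,0,0,0,0],
    [-1,0,0,0,0],
    [-1,0,0,0,0],
    [-1,0,0,0,0],
    [-1,0,0,0,0],
    [-1,0,0,0,0],
  ],
  grip_force=25,
)

```text
time_s: 3.47
eef_pos: [0.4968, 0.2245, 0.0474]
ee_rot: [-0.145, 3.136, 0.001]
contact_force: [0.4, 0.3, 4.9]
finger_gap: 0.324
grasp_force: 24.8
```

Request:
jog_arm(
  series=[
    [-1,0,0,0,0],
    [-1,0,0,0,0],
    [-1,0,0,0,0],
  ],
)

```text
time_s: 3.72
eef_pos: [0.4969, 0.2245, 0.0474]
ee_rot: [-0.145, 3.136, 0.001]
contact_force: [-1.0, -0.7, 7.1]
finger_gap: 0.321
grasp_force: 24.9
```

Request:
jog_arm(
  series=[
    [-1,-0.09,-0.01,-0.03,0],
    [-1,-0.09,-0.01,0,0],
    [-1,-0.09,-0.01,0,0],
    [-1,-0.09,-0.01,0,0],
    [-1,-0.09,-0.01,0,0],
    [-1,0,0,0,0],
  ],
  grip_force=20,
)

```text
time_s: 4.22
eef_pos: [0.4806, 0.2228, 0.0472]
ee_rot: [-0.145, 3.131, 0.002]
contact_force: [2.2, -0.3, 7.2]
finger_gap: 0.322
grasp_force: 23.3
```

```bash
cat >> h.py <<'E'
def tilt(show=None):
    s=ctrl.get_state(); tcp=s["eef_pos"]; print(s["time_s"],tcp.round(4),s["contact_force"].round(1),s["finger_gap"].round(3))
    rgb,d=ctrl.capture("side"); P=cloud("side",d)
    for x in ctrl.silhouettes("side","greaser")[:1]:
        ys,xs=np.nonzero(x["mask"]); l,t,r,b=x["bbox"]; print(x["conf"],x["bbox"])
    if show: cv2.imwrite(show,cv2.resize(rgb[max(0,int(t)-60):int(b)+30,int(l)-60:int(r)+60,::-1],None,fx=3,fy=3,interpolation=3))
    return rgb,d,P,x["mask"]
E
python3 -c "
from h import *
tilt('pics/s2.png')"
```

```text
Traceback (most recent call last):
  File "h.py", line 17, in tilt
    s=ctrl.get_state(); tcp=s["eef_pos"]; print(s["time_s"],tcp.round(4),s["contact_force"].round(1),s["finger_gap"].round(3))
                                                                                                     ^^^^^^^^^^^^^^^^^^^^^
AttributeError: 'float' object has no attribute 'round'
```

```bash
sed -i 's/,s\["finger_gap"\].round(3)//' h.py
python3 -c "
from h import *
tilt('pics/s2.png')"
```

```text
4.2167 [0.4806 0.2228 0.0472] [ 2.2 -0.3  7.2]
0.66 [323.1, 234.7, 337.7, 270.4]
```

View pics/s2.png

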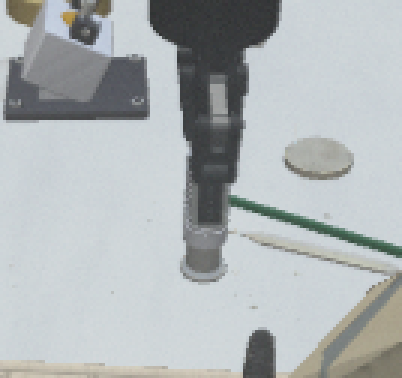

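```bash
python3 - <<'E'
from h import *
print(ctrl.get_state()["joint_pos"].round(3))
rgb,d,P,m=tilt()
def ax(P,m,tag):
    q=P[m&(P[...,2]>.008)&(P[...,2]<.024)]; print(tag,"neck",len(q),q.min(0).round(4),q.max(0).round(4))
mm=(np.hypot(P[...,0]-.481,P[...,1]-.223)<.03)
ax(P,mm,"side")
q=P[mm&(P[...,2]>.0015)&(P[...,2]<.0065)]; print("bead",q.min(0).round(4),q.max(0).round(4),np.median(q,0).round(4))
# nipple tip in initial clouds
for c in("top","side"):
    p=np.load(f"pics/{c}0.npz")["P"].reshape(-1,3)
    k=(np.hypot(p[:,0]-.577,p[:,1]+.008)<.02)&(p[:,2]>.072)&(p[:,2]<.1); print(c,k.sum()); print(p[k][np.argsort(-p[k][:,2])].round(4)[:14])
E
```

```text
[ 0.22   0.215  1.971 -0.     0.949 -1.443]
4.3167 [0.4807 0.2229 0.0472] [2.3 0.7 7.5]
0.77 [325.7, 223.4, 334.3, 267.5]
side neck 84 [0.4702 0.22   0.008 ] [0.4931 0.235  0.0238]
bead [0.4527 0.1991 0.0016] [0.5101 0.2511 0.0065] [0.4756 0.2327 0.0032]
top 28
[[ 0.5728 -0.0116  0.0901]
 [ 0.5756 -0.0118  0.0871]
 [ 0.5755 -0.007   0.0869]
 [ 0.5756 -0.0094  0.0868]
 [ 0.5733 -0.0095  0.0855]
 [ 0.5782 -0.0095  0.0852]
 [ 0.5783 -0.012   0.0848]
 [ 0.5808 -0.0096  0.0839]
 [ 0.5809 -0.0072  0.083 ]
 [ 0.5785 -0.0048  0.0825]
 [ 0.5741 -0.0075  0.0793]
 [ 0.5791 -0.0075  0.0787]
 [ 0.5766 -0.0051  0.0787]
 [ 0.5818 -0.0246  0.0781]]
side 27
[[ 0.5723 -0.0082  0.0847]
 [ 0.577  -0.0089  0.0842]
 [ 0.5748 -0.0103  0.0836]
 [ 0.5767 -0.0056  0.0832]
 [ 0.5723 -0.008   0.0823]
 [ 0.5747 -0.0088  0.0818]
 [ 0.5742 -0.0034  0.0818]
 [ 0.5701 -0.0095  0.0816]
 [ 0.5794 -0.0095  0.0813]
 [ 0.5722 -0.0071  0.0801]
 [ 0.5793 -0.0081  0.0794]
 [ 0.5771 -0.0089  0.0791]
 [ 0.5773  0.0107  0.0781]
 [ 0.5768 -0.0065  0.0777]]
```

Request:
jog_arm(
  series=[
    [-1,0,0,0.5,0],
    [-1,0,0,0.8,0],
    [-1,0,0,0.8,0],
    [-1,0,0,0.8,0],
    [-1,0.3,-0.72,0,0],
    [-1,0.3,-0.72,0,0],
    [-1,0.3,-0.72,0,0],
    [-1,0.3,-0.72,0,0],
    [-1,0.3,-0.72,0,0],
    [-1,0.3,-0.72,0,0],
    [-1,0.3,-0.72,0,0],
    [-1,0.3,-0.72,0,0],
  ],
  grip_force=25,
)

```text
time_s: 5.42
eef_pos: [0.5733, -0.0093, 0.1599]
ee_rot: [0.145, -3.136, -0.001]
contact_force: [0.2, 0.7, -2.2]
finger_gap: 0.321
grasp_force: 25.3
```

Request:
jog_arm(
  series=[
    [-1,0,0,0,0],
    [-1,0,0,0,0],
    [-1,0,0,0,0],
  ],
)

```text
time_s: 5.67
eef_pos: [0.5729, -0.0077, 0.16]
ee_rot: [0.145, -3.136, -0.001]
contact_force: [0.6, -0.0, -1.3]
finger_gap: 0.317
grasp_force: 25.3
```

```bash
python3 - <<'E'
from h import *
rgb,d,P,m=tilt("pics/s3.png")
t=ctrl.get_state()["eef_pos"]
k=(abs(P[...,0]-t[0])<.025)&(abs(P[...,1]-t[1])<.025)&(P[...,2]<t[2]-.018)
q=P[k&(P[...,2]>.088)]
for lo in np.arange(.088,.16,.006):
    r=q[(q[:,2]>=lo)&(q[:,2]<lo+.006)]
    if len(r)>3: print(round(lo,3),len(r),r[:,0].min().round(4),r[:,0].max().round(4),r[:,1].max().round(4))
print(ctrl.get_state()["joint_pos"].round(2))
E
```

```text
5.6667 [ 0.5729 -0.0077  0.16  ] [ 0.6 -0.  -1.3]
0.58 [291.6, 144.9, 297.9, 163.3]
0.112 23 0.5582 0.5875 0.009
0.118 37 0.56 0.5853 0.0074
0.124 26 0.5622 0.5827 0.0037
0.13 21 0.5621 0.5827 0.0031
0.136 23 0.56 0.584 0.0056
[-0.21  0.14  1.81  0.    1.19 -1.87]
```

View pics/s3.png

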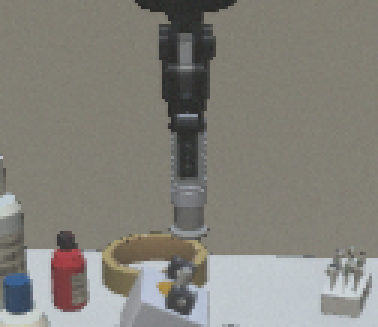

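Request:
jog_arm(
  series=[
    [-1,0.12,-0.01,-0.3,0],
    [-1,0,0,-0.3,0],
    [-1,0,0,-0.1,0],
    [-1,0,0,-0.08,0],
    [-1,0,0,-0.07,0],
    [-1,0,0,0,0],
    [-1,0,0,0,0],
  ],
  grip_force=20,
)

```text
time_s: 6.35
eef_pos: [0.5775, -0.0086, 0.1263]
ee_rot: [0.146, -3.136, 0.0]
contact_force: [-3.9, -3.4, -2.6]
finger_gap: 0.322
grasp_force: 25.4
```

Request:
jog_arm(
  series=[
    [-1,-0.08,-0.01,-0.02,0],
    [-1,-0.08,-0.01,-0.02,0],
    [-1,-0.08,-0.01,-0.03,0],
    [-1,-0.08,-0.01,-0.04,0],
    [-1,0,0,0,0],
  ],
  grip_force=20,
)

```text
time_s: 6.77
eef_pos: [0.567, -0.0104, 0.1237]
ee_rot: [-0.145, 3.134, -0.002]
contact_force: [4.6, -1.7, -0.1]
finger_gap: 0.319
grasp_force: 25.5
```

```bash
python3 - <<'E'
from h import *
rgb,d,P,m=tilt()
cv2.imwrite("pics/s4.png",cv2.resize(rgb[110:230,240:340,::-1],None,fx=5,fy=5,interpolation=3))
E
```

```text
6.7667 [ 0.567  -0.0104  0.1237] [ 4.6 -1.7 -0.1]
0.69 [289.9, 159.7, 297.8, 180.4]
```

View pics/s4.png

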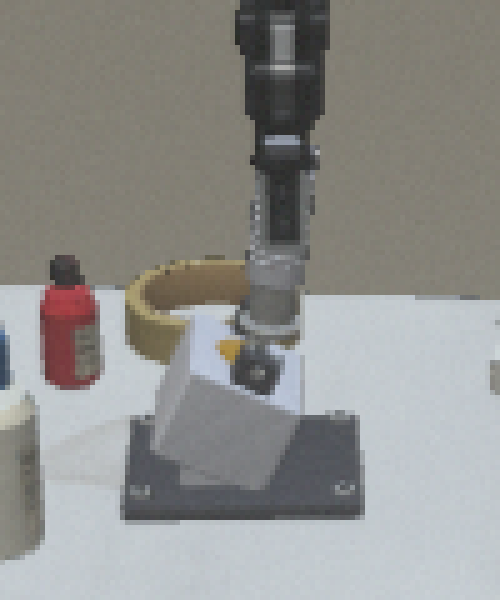

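Request:
jog_arm(
  series=[
    [-1,-0.06,0,-0.03,0],
    [-1,-0.06,0,-0.03,0],
    [-1,-0.06,0,-0.04,0],
    [-1,-0.06,0,-0.04,0],
    [-1,-0.06,0,-0.05,0],
    [-1,-0.05,0,-0.04,0],
    [-1,0,0,0,0],
    [-1,0,0,0,0],
  ],
  grip_force=20,
)

```text
time_s: 7.53
eef_pos: [0.5514, -0.0108, 0.1132]
ee_rot: [0.146, -3.138, 0.002]
contact_force: [3.2, -4.4, 2.3]
finger_gap: 0.317
grasp_force: 27.0
```

```bash
python3 - <<'E'
from h import *
rgb,d,P,m=tilt()
cv2.imwrite("pics/s5.png",cv2.resize(rgb[110:230,240:340,::-1],None,fx=5,fy=5,interpolation=3))
E
```

```text
7.5333 [ 0.5514 -0.0108  0.1132] [ 3.2 -4.4  2.3]
0.64 [291.9, 152.6, 300.3, 180.5]
```

View pics/s5.png

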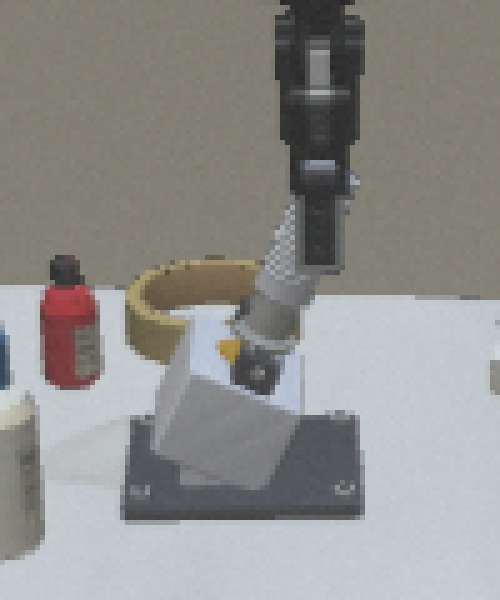

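Request:
jog_arm(
  series=[
    [-1,0,-0.03,0,0],
    [-1,0,0,0,0],
    [-1,0.02,0,-0.04,0],
    [-1,0.02,0,-0.04,0],
    [-1,0.02,0,-0.04,0],
    [-1,0.02,0,-0.04,0],
    [-1,0.02,0,-0.04,0],
    [-1,0.02,0,-0.04,0],
    [-1,0,0,0,0],
  ],
  grip_force=60,
)

```text
time_s: 8.38
eef_pos: [0.5558, -0.0112, 0.1042]
ee_rot: [0.146, -3.135, -0.0]
contact_force: [-2.6, -2.7, 9.0]
finger_gap: 0.317
grasp_force: 59.8
```

Request:
jog_arm(
  series=[
    [-1,0.02,0,-0.04,0],
    [-1,0.02,0,-0.04,0],
    [-1,0.02,0,-0.04,0],
    [-1,0.02,0,-0.04,0],
    [-1,0,0,0,0],
    [-1,0,0,0,0],
  ],
)

```text
time_s: 8.88
eef_pos: [0.5571, -0.0114, 0.1042]
ee_rot: [0.149, -3.126, 0.0]
contact_force: [-35.2, -1.3, 58.5]
finger_gap: 0.313
grasp_force: 64.4
```

```bash
python3 - <<'E'
from h import *
rgb,d,P,m=tilt()
cv2.imwrite("pics/s6.png",cv2.resize(rgb[120:220,250:330,::-1],None,fx=6,fy=6,interpolation=3))
E
```

```text
8.8833 [ 0.5571 -0.0114  0.1042] [-35.2  -1.3  58.5]
0.71 [287.6, 150.2, 306.0, 182.2]
```

View pics/s6.png

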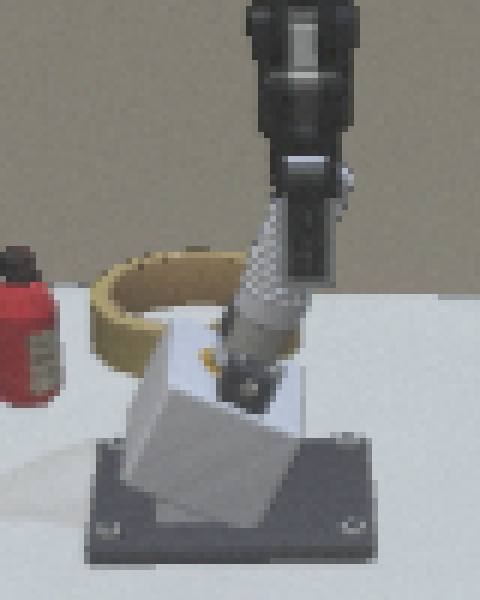

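Request:
jog_arm(
  series=[
    [-1,-0.02,0,0.04,0],
    [-1,-0.02,0,0.04,0],
    [-1,0,0,0,0],
    [-1,0,0,0,0],
  ],
)

```text
time_s: 9.32
eef_pos: [0.5564, -0.0112, 0.1041]
ee_rot: [0.147, -3.131, 0.0]
contact_force: [-18.4, -1.3, 32.7]
finger_gap: 0.313
grasp_force: 61.3
```

```bash
python3 - <<'E'
from h import *
rgb,d,P,m=tilt()
yw=np.radians(5.4); t=np.radians(25)
X=np.array([np.cos(yw),np.sin(yw),0]); Y=np.array([-np.sin(yw),np.cos(yw),0]); n=-np.sin(t)*X+np.cos(t)*np.array([0,0,1]); ex=np.cross(Y,n)
S=np.array([.5856,-.0075,.062]); F=8
im0=cv2.resize(rgb[135:205,270:318,::-1],None,fx=F,fy=F,interpolation=cv2.INTER_NEAREST)
out=[]
for lift in(0,.005):
    im=im0.copy()
    a=np.linspace(0,2*np.pi,60)
    for s,r,c in((0,15,(0,0,255)),(6,15,(0,0,255)),(6,11,(0,255,0)),(26,11,(0,255,0)),(26,14,(255,0,0)),(90,14,(255,0,0))):
        W=S+n*(s/1000+lift)+(r/1000)*(np.outer(np.cos(a),ex)+np.outer(np.sin(a),Y))
        uv=((proj("side",W)-[270,135]+.5)*F).astype(np.int32); cv2.polylines(im,[uv],True,c,1)
    out.append(im)
cv2.imwrite("pics/s7.png",np.hstack(out)); print(out[0].shape)
# axis fit: points on the neck+grip below the fingers
q=P[m&(P[...,2]>.075)]; h=(q-S)@n; y=(q-S)@Y; x=(q-S)@ex
for lo in np.arange(.006,.095,.008):
    k=(h>=lo)&(h<lo+.008)&(abs(x)<.03)&(abs(y)<.03)
    if k.sum()>3: print(round(lo,3),k.sum(),"x",x[k].min().round(4),x[k].max().round(4),"ymax",y[k].max().round(4))
E
```

```text
9.3167 [ 0.5564 -0.0112  0.1041] [-18.4  -1.3  32.7]
0.56 [289.5, 150.5, 307.1, 182.9]
(560, 384, 3)
0.006 4 x 0.004 0.0071 ymax 0.0069
0.014 20 x -0.0096 0.0078 ymax 0.0189
0.022 25 x -0.0109 0.011 ymax 0.012
0.03 37 x -0.0136 0.0124 ymax 0.0138
0.038 42 x -0.0133 0.0134 ymax 0.0151
0.046 21 x -0.0081 0.0136 ymax 0.0198
0.054 16 x 0.0051 0.0147 ymax 0.011
0.062 10 x 0.0091 0.0148 ymax 0.0093
0.086 6 x -0.0091 -0.0055 ymax 0.0079
```

View pics/s7.png

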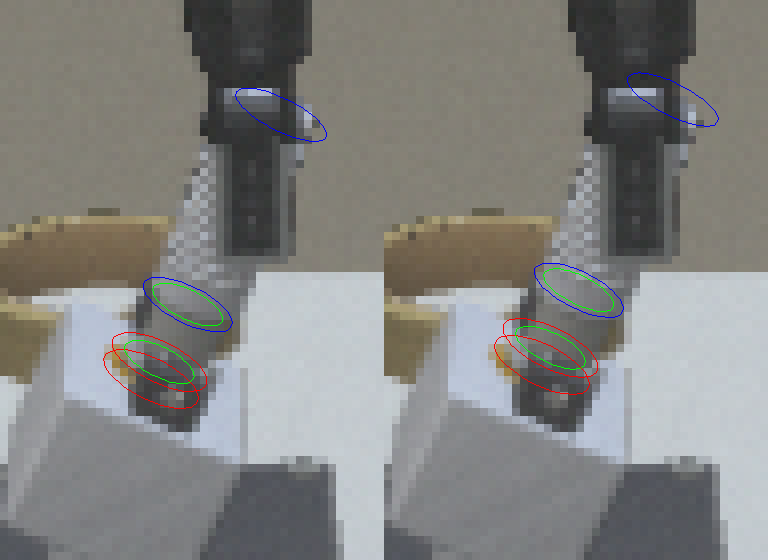

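```bash
cat > fit.py <<'E'
from h import *
from scipy.optimize import least_squares
yw=np.radians(5.4); t=np.radians(25)
X=np.array([np.cos(yw),np.sin(yw),0]); Y=np.array([-np.sin(yw),np.cos(yw),0]); n=-np.sin(t)*X+np.cos(t)*np.array([0,0,1]); ex=np.cross(Y,n)
S=np.array([.5856,-.0075,.062])
D=[];M=[]
for i in range(8):
    rgb,d=ctrl.capture("side"); D.append(np.where(d>0,d,np.nan))
    s=ctrl.silhouettes("side","greaser")
    if s: M.append(s[0]["mask"])
d=np.nanmedian(D,0); m=np.mean(M,0)>.5; P=cloud("side",d)
L=np.stack([(P-S)@ex,(P-S)@Y,(P-S)@n],-1)*1000; np.savez("pics/L.npz",L=L,rgb=rgb,m=m)
# body face around the seat: plane height
f=(abs(L[...,0])<30)&(abs(L[...,1])<30)&(abs(L[...,2])<5)&~m; q=L[f]; print("face",len(q)); print(np.median(q[:,2]))
A=np.c_[q[:,:2],np.ones(len(q))]; print("plane",np.linalg.lstsq(A,q[:,2],rcond=None)[0].round(3))
# ridged part and neck: radial residual about a tilted axis
q=L[m&(np.abs(L[...,0])<25)&(np.abs(L[...,1])<25)&(L[...,2]>17)&(L[...,2]<50)]
def prof(h,l): h=h-l; return np.where(h<6,15,11+3/(1+np.exp(-(h-26)/.7)))
def res(p):
    l,x0,y0,tx=p; h=q[:,2]; x=q[:,0]-x0-tx*h; y=q[:,1]-y0; return np.hypot(x,y)-prof(h,l)
for l0 in(0,3,6):
    r=least_squares(res,[l0,0,0,0],loss="soft_l1",f_scale=.7); print(len(q),r.x.round(3),round(r.cost,2),np.degrees(np.arctan(r.x[3])).round(2))
st=ctrl.get_state(); print(st["time_s"],st["contact_force"].round(1))
# row-wise table
for lo in range(8,50,3):
    k=(L[...,2]>=lo)&(L[...,2]<lo+3)&m&(abs(L[...,0])<22)&(abs(L[...,1])<22); v=L[k]
    if len(v): print(lo,len(v),v[:,0].min().round(1),v[:,0].max().round(1),v[:,1].max().round(1))
E
python3 fit.py
```

```text
face 198
0.8659391854370898
plane [-0.01  -0.031  0.637]
132 [ 0.813 -4.282 -2.765  0.087] 20.59 4.99
132 [ 0.813 -4.282 -2.765  0.087] 20.59 4.99
132 [ 0.813 -4.282 -2.765  0.087] 20.59 4.99
10.2167 [-18.2  -2.6  34.3]
8 1 5.3 5.3 2.5
11 6 -11.0 6.9 8.4
14 12 -12.5 7.8 20.9
17 12 -12.9 7.3 8.7
20 11 -9.8 8.7 9.0
23 10 -11.2 6.5 8.7
26 10 -9.9 11.0 11.3
29 12 -10.5 11.9 11.8
32 14 -13.7 11.1 11.0
35 15 -12.3 11.9 12.7
38 14 -10.9 12.9 11.2
41 14 -9.6 12.9 12.0
44 12 -8.6 11.6 12.1
47 8 0.5 13.2 17.2
```

Request:
jog_arm(
  series=[
    [-1,-0.04,0,0,0],
    [-1,-0.04,0,0,0],
    [-1,-0.04,0,0,0],
    [-1,0,0,0,0],
    [-1,0,0,0,0],
  ],
  grip_force=60,
)

```text
time_s: 10.63
eef_pos: [0.5552, -0.0113, 0.1036]
ee_rot: [-0.146, 3.134, -0.001]
contact_force: [-0.8, -1.3, 16.1]
finger_gap: 0.313
grasp_force: 60.2
```

```bash
python3 fit.py | head -6
```

```text
face 199
0.851677753306838
plane [-0.012 -0.03   0.609]
120 [ 1.397 -4.34  -2.771  0.067] 18.28 3.85
120 [ 1.397 -4.34  -2.771  0.067] 18.28 3.85
120 [ 1.397 -4.34  -2.771  0.067] 18.28 3.85
```

Request:
jog_arm(
  series=[
    [-1,-0.03,0,-0.02,0],
    [-1,-0.03,0,-0.02,0],
    [-1,-0.03,0,-0.02,0],
    [-1,0,0,0,0],
    [-1,0,0,0,0],
  ],
  grip_force=60,
)

```text
time_s: 11.85
eef_pos: [0.5544, -0.0114, 0.103]
ee_rot: [-0.145, 3.127, -0.002]
contact_force: [3.6, 0.7, 18.8]
finger_gap: 0.313
grasp_force: 60.5
```

```bash
python3 fit.py | head -4
```

```text
face 200
0.8847036915690842
plane [-0.006 -0.032  0.651]
132 [ 1.278 -4.393 -2.667  0.046] 22.29 2.61
```

```bash
cat > edge.py <<'E'
from fit import *
def slope(img):
    g=cv2.resize(cv2.cvtColor(img,cv2.COLOR_RGB2GRAY),None,fx=8,fy=8,interpolation=cv2.INTER_CUBIC)
    return g
# ideal left edge of the grip in pixels
a=np.linspace(0,2*np.pi,720)
def ext(s,r=.014):
    W=S+n*s+r*(np.outer(np.cos(a),ex)+np.outer(np.sin(a),Y)); uv=proj("side",W); return uv
up,lo=ext(.085),ext(.028)
ax=(up.mean(0)-lo.mean(0)); ax/=np.linalg.norm(ax); pr=np.array([ax[1],-ax[0]])
k=lambda e:e[(e@pr).argmin()],; sg=[e[(e@pr).argmin()] for e in(lo,up)]
if sg[0][0]>lo.mean(0)[0]: sg=[e[(e@pr).argmax()] for e in(lo,up)]
print("ideal left edge",np.round(sg,1))
imgs=np.mean([cv2.cvtColor(ctrl.capture("side")[0],cv2.COLOR_RGB2GRAY) for _ in range(6)],0)
pts=[]
for v in range(int(sg[1][1])+5,int(sg[0][1])):
    u0=np.interp(v,[sg[1][1],sg[0][1]],[sg[1][0],sg[0][0]])
    us=np.arange(int(u0)-6,int(u0)+8); row=imgs[v,us]; pts.append((v,round(u0,2),row.round().astype(int)))
    print(v,round(u0,1),us[0],*row.round().astype(int))
E
python3 edge.py
```

```text
face 197
0.9076906992380194
plane [-0.005 -0.031  0.692]
124 [ 1.098 -4.53  -2.758  0.05 ] 16.47 2.84
124 [ 1.098 -4.53  -2.758  0.05 ] 16.47 2.84
124 [ 1.098 -4.53  -2.758  0.05 ] 16.47 2.84
13.45 [ 2.2 -0.2 18.2]
8 1 5.2 5.2 2.0
11 5 1.7 6.8 5.8
14 11 -14.3 5.4 8.8
17 11 -10.8 6.8 8.8
20 10 -12.2 5.5 8.4
23 10 -11.1 7.0 8.1
26 9 -11.5 8.6 10.8
29 14 -12.5 10.0 11.9
32 12 -14.2 8.7 12.5
35 14 -12.9 10.3 12.0
38 13 -14.4 8.8 11.6
41 14 -12.7 10.2 11.8
44 9 -9.1 8.6 12.2
47 8 -0.5 10.2 12.0
ideal left edge [[287.9 169.2]
 [298.1 148. ]]
152 296.2 290 128 127 129 128 127 128 123 79 51 52 52 52 54 52
153 295.7 289 128 128 127 128 128 129 127 129 121 71 58 48 50 48
154 295.2 289 128 128 128 128 128 129 128 125 121 100 71 52 52 52
155 294.7 288 128 129 128 129 128 127 128 127 123 158 102 73 54 54
156 294.2 288 129 129 128 128 128 127 122 99 166 127 102 74 53 55
157 293.8 287 128 128 127 127 128 129 128 134 168 150 158 102 74 54
158 293.3 287 126 129 130 128 128 128 129 132 153 160 127 103 74 54
159 292.8 286 129 128 128 128 128 128 128 127 118 150 146 155 102 74
160 292.3 286 129 128 129 128 128 129 129 131 148 168 160 128 102 75
161 291.8 285 129 128 127 128 128 128 128 127 131 161 136 147 143 102
162 291.3 285 142 144 151 151 155 150 119 112 162 138 153 152 123 104
163 290.8 284 116 115 116 115 103 126 135 147 178 133 164 134 144 149
164 290.4 284 111 110 109 109 108 110 112 112 124 173 141 155 156 120
165 289.9 283 107 107 107 107 106 107 107 103 106 170 138 161 130 126
166 289.4 283 104 104 104 103 102 104 102 111 143 153 168 139 154 149
167 288.9 282 100 101 100 102 102 101 101 102 114 140 162 137 163 139
168 288.4 282 98 98 98 98 98 98 98 103 134 149 148 168 133 140
```

Request:
jog_arm(
  series=[
    [-1,0.01,0,-0.03,0],
    [-1,0,0,-0.02,0],
    [-1,0,0,0,0],
    [-1,0,0,0,0],
    [-1,0,0,0,0],
    [-1,0,0,0,0],
    [-1,0,0,0,0],
  ],
  grip_force=60,
)

```text
time_s: 14.33
eef_pos: [0.5546, -0.0114, 0.1029]
ee_rot: [-0.146, 3.129, -0.002]
contact_force: [-5.7, 0.9, 32.2]
finger_gap: 0.312
grasp_force: 62.0
```

```bash
python3 edge.py | sed -n '4p;7p;22,50p'
```

```text
126 [ 0.997 -3.335 -2.726  0.019] 18.27 1.06
15.1333 [-5.1  0.2 33.1]
ideal left edge [[287.9 169.2]
 [298.1 148. ]]
152 296.2 290 127 128 128 128 127 128 124 74 52 51 52 52 52 52
153 295.7 289 128 127 127 128 128 129 128 126 103 59 57 49 50 51
154 295.2 289 128 128 128 127 128 128 127 124 125 100 72 51 52 52
155 294.7 288 128 127 127 128 129 129 128 128 132 162 100 74 52 54
156 294.2 288 128 128 129 127 128 128 123 110 173 130 102 73 53 56
157 293.8 287 128 128 127 128 128 129 128 134 170 156 147 102 73 54
158 293.3 287 128 129 129 128 128 129 130 138 158 156 127 102 74 54
159 292.8 286 128 129 128 128 128 128 128 134 159 129 150 147 102 74
160 292.3 286 128 129 128 128 128 129 129 132 153 165 145 127 102 75
161 291.8 285 128 128 129 128 128 128 128 126 124 168 133 156 146 102
162 291.3 285 142 144 151 152 154 149 118 104 159 135 165 144 125 101
163 290.8 284 115 115 115 114 102 127 135 142 157 140 165 138 157 150
164 290.4 284 110 110 109 108 109 111 111 99 133 171 134 168 157 121
165 289.9 283 107 106 107 107 106 107 107 104 110 167 142 163 135 136
166 289.4 283 104 104 104 103 103 104 103 115 170 154 160 133 158 154
167 288.9 282 101 102 101 100 101 102 101 102 117 152 158 140 164 140
168 288.4 282 99 100 99 99 99 97 98 103 134 151 151 160 138 154
```

```bash
python3 -c "
from workcell import ctrl
print(ctrl.hand_in())"
```

```text
the job is handed in; nothing more can be done
None
```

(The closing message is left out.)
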